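# Open the child-resistant cap of a solvent bottle

### The arm

A 7-joint arm with a two-finger parallel gripper is mounted at the origin on a cart in front of the work surface, level with it; the furniture and walls round the work are solid. World frame = base frame: x ahead of the robot, y to its left, z up, the work surface at z = 0. Lengths are in m, angles in rad, forces in N, time in s.
With the tool pointing down it reaches from about 0.425 to 0.875 m from the base axis. Payload 4.7 kg.
Tool frame: the origin (TCP) lies midway between the tips of the shut fingers; the grasp point (between the pads) lies 19 mm behind it; z points along the fingers, y is the direction in which the jaws open and shut (so a half turn about z gives the same grasp; the last joint's range is limited). The gripper opens to 87 mm and grips with 3 to 60 N. Pads are 19 mm wide; open, the fingers measure 117 mm over their backs; the gripper's body (75 mm by 190 mm) begins 51 mm behind the grasp point.
Start: joints at [-1.27, 0.321, -0.07, 1.45, 0.023, 1.371, -0.057], TCP at [0.184, 0.623, 0.194] pointing down, gripper open.
Joint ranges: [-2.86, 2.86], [-0.3, 2.09], [-1.38, 1.24], [0.06, 2.45], [-1.56, 4.7], [0.09, 2.05], [-2.69, 2.69]. Speed limits (rad/s): [2.57, 2.57, 3.14, 3.14, 3.14, 3.14, 3.14].

### API

Orientations are given as a rotation vector (axis times angle).
In Python, from bench import monitor, eyes, order gives the robot as it stands. The module is installed in compiled form; this text tells all that it offers.
- The arm moves only by the shell command python3 -m pendant 'ROWS' [FORCE]. ROWS is JSON, a list of rows, each a list of 3 entries, a list of its own where there are three numbers: the turn, a rotation vector about the tool's x, y, z in degrees, then the shift along the tool's x, y, z in m, then the gripper command: -1 is fully open, 1 is shut, values between are in proportion. In form: [[[rx, ry, rz], [tx, ty, tz], hand], ...]. A call has 1 to 8 rows; each row shifts and turns the commanded pose from where the row before left it, along the tool's axes as they then stand; what a row does not reach is not made up. A row lasts 1/8 s, in which the tool goes at most 62.5 mm and 10.7 degrees, less where a joint would pass 70% of its speed; a pose out of reach is approached as far as the arm can. A call is refused whole if a number of a shift passes 0.0625 or a number of a turn 10.7, either way. A call with a gripper value outside its range is refused whole. The fingers move at their own pace and stop on an object; FORCE is the grip in N (left out, the last holds). Time passes only in rows, so rows that do not move let the fingers close. It gives the time, the measured TCP pose, the force and the opening at its end, in the units of the state.
- monitor.get_state(): the state, without advancing time (a new reading comes with each control period).
- eyes.get_image(name): name is "scene" or "top" or "wrist"; returns a dict with "color" (420x560x3 uint8, red, green, blue), "range_z" (420x560 float32, m along the optical axis (not along the pixel's ray), 0 where there is no reading), "fx", "fy", "cx", "cy" (pixels), "world_to_cam" (4x4, takes a point from world to camera coordinates). Camera axes: x right, y up, looking along -z (the intrinsics and any distortion apply to the point x, -y, -z); pixel columns grow to the right and rows downward; lengths in m; the calibration is good to about 2 mm. A picture is of the moment at which its call begins.
- order.close_job(): hands the job in, once; it reports no verdict.
The state is a dict: "time": time; "joint_positions": joint angles; "qd": joint speeds; "joint_torque": joint torques, N m; "position": TCP position; "tool_rot": TCP orientation; "ft_force": force on the tool from outside, world axes, zero at the start; "torque": the same for the moment, N m; "grip_width": opening from 0.0 (shut) to 1.0 (fully open).
Only numpy, scipy, OpenCV 4.12 (cv2) and the standard library are available. Lean on these libraries where they do the work, as an engineer would, in place of code of your own. Each camera call takes 0.05 s, during which the arm holds its last target.

### The job

Open the bottle of label remover that stands in its holder: its green cap is child-resistant and only spins if you just turn it, so press it down, just firmly enough to engage it and without forcing it, and turn it anticlockwise while pressing until it is free. Lift the cap off, set it down gently in the blue tray, mouth down and flat, and let go. Leave the other things on the table alone.

Things in the scene. Friction and masses are not known exactly. Their poses are not given: they have to be found in the camera images.
- bottle: Squat brown bottle, 74 mm across with a plain white label, clamped in a black holder with a 110 x 110 x 10 mm steel foot. Fixed, but stands elsewhere and turned otherwise each time. Origin at the centre of the foot's underside, z up. Its shoulder lies below 114 mm. Tall open cartons stand behind and to the right of the work: lift the arm to 0.42 m before crossing over.
- neck (a point): Centre of the neck's rim, 142.5 mm above the bottle's origin. The white neck is 34 mm across; three catches on it hold three lugs inside the cap. It is thin: cap and bottle must not be pressed or pulled against each other with more than 30 N. A seal in the mouth pushes the cap up with about 4 N and raises it 3 mm once it is free; then it lifts straight off.
- cap: White inner cap with the lugs, 49 mm across, loose, hidden inside the green shell that it carries (together 70 to 100 g). Origin on its axis at its lower rim, z up; closed, 124 mm above the bottle's origin, its x along the bottle's x. It must itself turn 27 degrees anticlockwise (from above) on the bottle to be free; a stop follows at 90 degrees. Clockwise it is stopped at once.
- cap_shell: Green ribbed outer shell, 58 mm across, 43 mm high, the part to grip, from above by its sides, fingertips 15 to 30 mm below its top. Axes at the cap's origin. Not pressed, it spins idly on the inner cap. Springs hold it up: 6 N start it down, 12 N bring it to its stop 6 mm lower; the whole cap first sinks 1.5 mm. Its lower edge is 1 mm below the cap's origin.
- cap_top (a point): Centre of the green shell's flat top; closed, 166 mm above the bottle's origin. Teeth under it engage the inner cap's (30 degrees apart) when pressed 4.5 mm or more (10.5 N). At first they mostly meet tip to tip 3 mm down, where it feels hard: turn on a little under light pressure and press on when they drop in. Up to 30 degrees are lost before they drive, so turn 60 to 85 degrees.
- tray: Blue square tray, 120 x 120 mm outside, walls 4 mm thick and 16 mm high, fixed; origin at the centre of its underside, z up.
- tray_in (a point): Centre of the tray's inner floor (4 mm above the table).
- tape_dispenser: Dark grey weighted tape dispenser, 52 x 177 x 98 mm, bystander; origin at the centre of its underside.
- pencil: Green pencil, 112 mm long, bystander; origin at the centre of its underside.
- far_pen: White pen, 145 mm long, bystander; origin at the centre of its underside.
Mind the look-alikes: they are no part of the job. There is more than one size of the tray; the job needs the larger.

How it is judged:
On the way, in this order (a step that is already met when the one before it is completed fails the run):
1. the inner cap has been turned free of the catches while still on the neck (angle between the x axis of cap and the x axis of bottle, either way round above 0.42 rad and horizontal distance between cap and bottle below 0.006 m and z of cap in the frame of bottle below 0.132 m), for 0.1 s.
2. the cap has been lifted off the neck (z of cap in the frame of bottle above 0.148 m), for 0.1 s.
At the end, for the whole second after the job is handed in: The cap lies flat in the tray, mouth down (tilt under 0.12 rad, origin within 40 mm of the tray's centre and less than 6 mm above its floor), at rest and released (horizontal distance between cap and tray_in below 0.04 m and z of cap in the frame of tray_in between -0.003 and 0.006 m and z of cap_top in the frame of cap above 0.038 m and angle between cap's own z axis and vertical below 0.12 rad and linear speed of cap below 0.02 m/s and contact force between the fingers and cap below 0.1 N); the robot touches nothing.
It fails at once if cap and bottle pressed or pulled together with more than 30 N (contact force between cap and bottle above 30 N).
It fails at once if the cap slammed or dropped into the tray (horizontal distance between cap and tray_in below 0.06 m and z of cap in the frame of tray_in below 0.02 m and linear speed of cap above 0.45 m/s).
It fails at once if the tape dispenser moved (distance of tape_dispenser from where it was at the start of the episode above 0.03 m).
It fails at once if the pencil moved (distance of pencil from where it was at the start of the episode above 0.04 m).
It fails at once if the pen moved (distance of far_pen from where it was at the start of the episode above 0.04 m).
It also fails if it takes over 67 s, if anything falls off the work surface, if the arm or the gripper's body presses on something with over 40 N, if the wrist force passes 120 N, or if a joint passes its speed limit or range.

## Working session

There is one attempt and no reset: what is moved stays moved. The work goes in short steps, Python scripts to look and compute and a shell command to move; the robot and the scene stay as the last step left them, time stands still between calls to the robot, and variables do not carry over. Pictures are saved under pics/ and viewed, and the job is handed in when it is done.

```bash
mkdir -p pics; ls; python3 - <<'E'
from bench import monitor, eyes
import cv2, numpy as np
s=monitor.get_state()
for k,v in s.items(): print(k,np.round(v,4))
for n in ["scene","top"]:
    im=eyes.get_image(n); cv2.imwrite(f"pics/{n}0.png",im["color"][:,:,::-1]); np.savez(f"{n}0.npz",**im)
    print(n,im["fx"],im["fy"],im["cx"],im["cy"],np.round(im["world_to_cam"],3).tolist(),[k for k in im])
E
```

```text
pics
time 0.0
joint_positions [-1.2699  0.3218 -0.0701  1.4517  0.0226  1.3708 -0.0569]
qd [-0.001   0.0003 -0.0004 -0.0002 -0.0003 -0.0015  0.0004]
joint_torque [ 2.00000e-04 -4.91294e+01 -4.03800e-01 -3.12522e+01 -6.38000e-02
  4.39000e-02  2.00000e-04]
position [0.1837 0.6229 0.1933]
tool_rot [-4.4890e-01 -3.1092e+00  2.9000e-03]
ft_force [-0.0831  0.1387  0.6796]
torque [ 0.1103 -0.0123 -0.0331]
grip_width 1.0019
scene 418.67362655382897 418.67362655382897 277.03160621594424 218.93451625217457 [[0.634, -0.773, 0.015, -0.308], [0.439, 0.376, 0.816, -0.288], [-0.637, -0.511, 0.577, -0.747], [0.0, 0.0, 0.0, 1.0]] ['color', 'range_z', 'fx', 'fy', 'cx', 'cy', 'world_to_cam']
top 402.7664757014308 402.7664757014308 284.53284794389424 209.0010589891277 [[-0.036, -0.999, 0.001, 0.009], [0.977, -0.035, 0.21, -0.492], [-0.21, 0.009, 0.978, -1.084], [0.0, 0.0, 0.0, 1.0]] ['color', 'range_z', 'fx', 'fy', 'cx', 'cy', 'world_to_cam']
```

View pics/scene0.png

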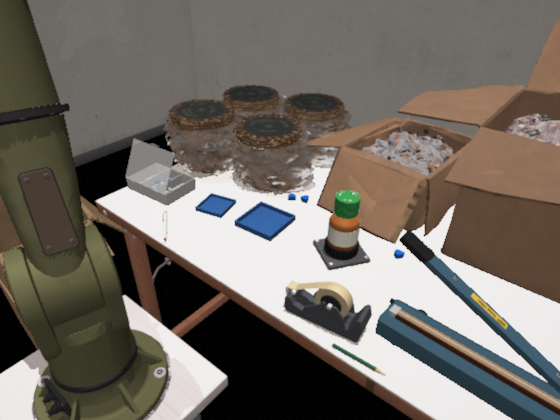

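View pics/top0.png

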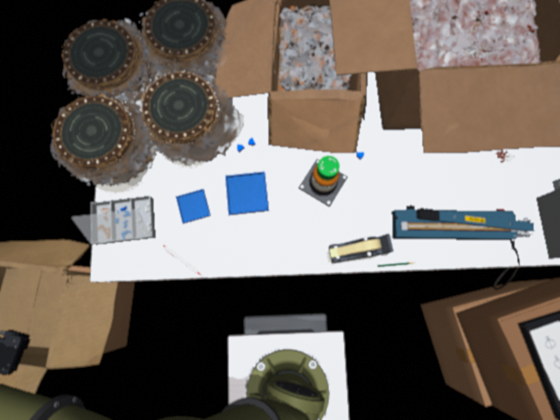

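The scene view shows the bottle (cap at 347,204) on its foot, with two blue trays at (216,205) and (265,221). In the top view the trays are at (193,206) and (248,193). The one at (248,193) looks larger. I'll measure both, along with the cap and the foot.

```bash
cat > h.py <<'E'
import numpy as np, cv2
def ray(im,u,v):
    M=im["world_to_cam"];R=M[:3,:3];c=-R.T@M[:3,3]
    d=R.T@np.array([(u-im["cx"])/im["fx"],-(v-im["cy"])/im["fy"],-1.0]); return c,d
def onz(im,u,v,z):
    c,d=ray(im,u,v); return c+d*(z-c[2])/d[2]
def dep(im,u,v):
    c,d=ray(im,u,v); return c+d*float(im["range_z"][int(v),int(u)])
def pts(im,m):
    v,u=np.nonzero(m&(im["range_z"]>0)); M=im["world_to_cam"];R=M[:3,:3];z=im["range_z"][v,u]
    P=np.stack([(u-im["cx"])/im["fx"]*z,-(v-im["cy"])/im["fy"]*z,-z],1)
    return (P-M[:3,3])@R
def two(a,b):
    A=np.zeros((3,3));B=np.zeros(3)
    for c,d in (a,b):
        d=d/np.linalg.norm(d);P=np.eye(3)-np.outer(d,d);A+=P;B+=P@c
    return np.linalg.solve(A,B)
E
python3 - <<'E'
from h import *
for n in ["scene","top"]:
    im=dict(np.load(n+"0.npz")); hsv=cv2.cvtColor(im["color"],cv2.COLOR_RGB2HSV)
    for nm,lo,hi in [("blue",(105,150,60),(125,255,255)),("green",(45,150,50),(80,255,255))]:
        m=cv2.inRange(hsv,lo,hi)
        cs,_=cv2.findContours(m,cv2.RETR_EXTERNAL,cv2.CHAIN_APPROX_NONE)
        for c in cs:
            if cv2.contourArea(c)<100: continue
            box=cv2.boxPoints(cv2.minAreaRect(c))
            mm=np.zeros_like(m);cv2.drawContours(mm,[c],-1,255,-1)
            P=pts(im,mm>0)
            print(n,nm,cv2.boundingRect(c),"med",np.round(np.median(P,0),3),"min",np.round(P.min(0),3),"max",np.round(P.max(0),3))
            if nm=="blue":
                Q=np.array([onz(im,*p,0.016)[:2] for p in c[:,0]],np.float32); r=cv2.minAreaRect(Q); print("  rect at z16:",r)
            else:
                t=P[P[:,2]>P[:,2].max()-0.006]; print("  top pts",len(t),np.round(t.min(0),4),np.round(t.max(0),4),np.round(np.median(t,0),4))
# crop
im=cv2.imread("pics/top0.png"); cv2.imwrite("pics/top_crop.png",cv2.resize(im[140:240,160:400],None,fx=3.3,fy=3.3,interpolation=cv2.INTER_CUBIC))
E
```

```text
scene blue (235, 203, 60, 37) med [0.551 0.098 0.005] min [ 0.489  0.034 -0.   ] max [0.616 0.159 0.019]
  rect at z16: ((0.5436829328536987, 0.09108933806419373), (0.1263606697320938, 0.12341143190860748), 4.1269659996032715)
scene blue (196, 194, 39, 23) med [0.519 0.258 0.004] min [ 0.469  0.205 -0.002] max [0.571 0.309 0.014]
  rect at z16: ((0.5085045099258423, 0.2460927963256836), (0.08788970857858658, 0.08311864733695984), 14.557172775268555)
scene green (335, 191, 25, 27) med [ 0.559 -0.138  0.155] min [ 0.547 -0.159  0.124] max [ 0.598 -0.106  0.168]
  top pts 193 [ 0.5474 -0.1569  0.1623] [ 0.5977 -0.1058  0.1682] [ 0.5683 -0.1327  0.1658]
top blue (177, 190, 32, 32) med [0.522 0.261 0.002] min [ 0.477  0.214 -0.006] max [0.569 0.308 0.013]
  rect at z16: ((0.5190706849098206, 0.2575191855430603), (0.07850746065378189, 0.07823561131954193), 14.601723670959473)
top blue (226, 173, 42, 41) med [0.555 0.101 0.003] min [ 0.493  0.041 -0.004] max [0.614 0.162 0.02 ]
  rect at z16: ((0.552313506603241, 0.10029509663581848), (0.1134960725903511, 0.11311741918325424), 4.3745527267456055)
top green (318, 157, 21, 22) med [ 0.572 -0.122  0.164] min [ 0.549 -0.151  0.143] max [ 0.604 -0.098  0.169]
  top pts 216 [ 0.5502 -0.1507  0.1635] [ 0.6029 -0.0985  0.1694] [ 0.5749 -0.1215  0.1653]
```

View pics/top_crop.png

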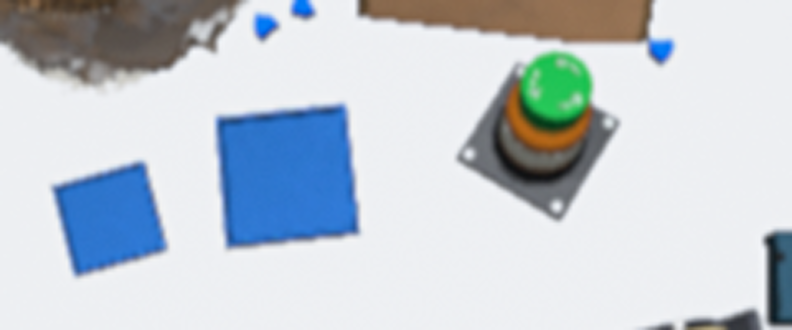

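Crop: the large tray is at top pixel (248,193) and measures about 120 mm. The look-alike at (193,206) is about 80 mm, so the larger one is the job's tray. The bottle's green cap is at (329,166). Next I'll check the foot centre and how high the cartons stand around the bottle.

```bash
python3 - <<'E'
from h import *
for n in ["top","scene"]:
    im=dict(np.load(n+"0.npz")); P=pts(im,np.ones((420,560),bool))
    d=np.hypot(P[:,0]-.574,P[:,1]+.128)
    for h in (0.15,0.2,0.25,0.3,.35,.4):
        s=(P[:,2]>h)&(d<0.35)&(d>0.045)
        if s.any():
            i=np.argmin(d[s]); print(n,h,"nearest",np.round(P[s][i],3),round(d[s][i],3))
    s=(P[:,0]>.4)&(P[:,0]<.9)&(abs(P[:,1])<.4); print(P[s][:,2].max())
im=dict(np.load("top0.npz"))
# circle of the shell's top from both views, foot from dark pixels
g=cv2.cvtColor(im["color"],cv2.COLOR_RGB2HSV)
m=(cv2.inRange(g,(0,0,40),(180,90,130)))
m[:, :295]=0;m[:,352:]=0;m[:155]=0;m[208:]=0
cs,_=cv2.findContours(m,cv2.RETR_EXTERNAL,cv2.CHAIN_APPROX_NONE)
c=max(cs,key=cv2.contourArea)
Q=np.array([onz(im,*p,0.010)[:2] for p in c[:,0]],np.float32); print(cv2.minAreaRect(Q))
# two-view triangulation of shell top centre
r=[]
for n in ["scene","top"]:
    im=dict(np.load(n+"0.npz")); hsv=cv2.cvtColor(im["color"],cv2.COLOR_RGB2HSV)
    m=cv2.inRange(hsv,(45,150,20),(80,255,255))
    cs,_=cv2.findContours(m,cv2.RETR_EXTERNAL,cv2.CHAIN_APPROX_NONE);c=max(cs,key=cv2.contourArea)
    (x,y),_,_=cv2.minAreaRect(c); r.append(ray(im,x,y)); print(n,x,y,onz(im,x,y,0.145)); 
print("shell mid",two(*r))
E
```

```text
top 0.15 nearest [ 0.745 -0.143  0.321] 0.172
top 0.2 nearest [ 0.745 -0.143  0.321] 0.172
top 0.25 nearest [ 0.745 -0.143  0.321] 0.172
top 0.3 nearest [ 0.745 -0.143  0.321] 0.172
0.34195449669663275
scene 0.15 nearest [ 0.744 -0.146  0.323] 0.171
scene 0.2 nearest [ 0.744 -0.146  0.323] 0.171
scene 0.25 nearest [ 0.744 -0.146  0.323] 0.171
scene 0.3 nearest [ 0.744 -0.146  0.323] 0.171
0.34082078245114505
((0.5782267451286316, -0.12555092573165894), (0.103451669216156, 0.10376711189746857), 55.99702072143555)
scene 347.0 204.0 [ 0.57664791 -0.13069323  0.145     ]
top 328.0 167.5 [ 0.5800826  -0.12693991  0.145     ]
shell mid [ 0.58157173 -0.12772263  0.14118294]
```

```bash
python3 -m pendant '[[[0,0,0],[0,0,-0.05],-1],[[0,0,0],[0,0,-0.06],-1],[[0,0,0],[0,0,-0.06],-1],[[0,0,0],[0,0,-0.06],-1],[[0,0,0],[0,0,0],-1],[[0,0,0],[0,0,0],-1]]'
cat >> h.py <<'E'
def go(x,y,z=None):
    from bench import monitor
    from scipy.spatial.transform import Rotation as Ro
    s=monitor.get_state();R=Ro.from_rotvec(s["tool_rot"]).as_matrix();p=np.array(s["position"])
    d=np.array([x,y,p[2] if z is None else z])-p
    print("t",round(s["time"],2),"pos",np.round(p,4),"dtool",np.round(R.T@d,4),"tooly",np.round(R[:,1],3),"toolz",np.round(R[:,2],4),"q",np.round(s["joint_positions"],2),"F",np.round(s["ft_force"],2),"g",round(s["grip_width"],3))
E
python3 -c "
from h import *;go(.54,-.1275,.42)"
```

```text
time: 0.85
position: [0.1838, 0.6234, 0.4234]
tool_rot: [-0.449, -3.109, 0.002]
ft_force: [-0.2, -0.4, -1.3]
grip_width: 1.0
t 0.85 pos [0.1838 0.6234 0.4234] dtool [-0.554  -0.6195  0.0042] tooly [ 0.283  0.959 -0.001] toolz [-2.0e-04 -1.2e-03 -1.0e+00] q [-1.29  0.34 -0.06  0.98  0.02  1.83 -0.05] F [-0.16 -0.43 -1.28] g 1.0
```

```bash
python3 -m pendant '[[[0,0,0],[-0.03,-0.033,0],-1],[[0,0,0],[-0.04,-0.0445,0],-1],[[0,0,0],[-0.04,-0.0445,0],-1],[[0,0,0],[-0.04,-0.0445,0],-1],[[0,0,0],[-0.04,-0.0445,0],-1],[[0,0,0],[-0.04,-0.0445,0],-1],[[0,0,0],[-0.04,-0.0445,0],-1]]'
python3 -c "
from h import *;go(.54,-.1275,.42)"
```

```text
time: 1.72
position: [0.358, 0.2569, 0.4221]
tool_rot: [-0.449, -3.107, 0.004]
ft_force: [0.7, 0.3, 0.4]
grip_width: 1.002
t 1.73 pos [0.358  0.2569 0.4221] dtool [-0.2833 -0.3172  0.0025] tooly [ 0.283  0.959 -0.003] toolz [-0.0027 -0.0023 -1.    ] q [-0.92 -0.14  0.21  1.5   0.03  1.78  0.57] F [0.67 0.29 0.43] g 1.002
```

```bash
python3 -m pendant '[[[0,0,0],[-0.04,-0.045,0],-1],[[0,0,0],[-0.04,-0.045,0],-1],[[0,0,0],[-0.04,-0.045,0],-1],[[0,0,0],[-0.04,-0.045,0],-1],[[0,0,0],[-0.04,-0.045,0],-1],[[0,0,0],[-0.04,-0.045,0],-1],[[0,0,0],[-0.04,-0.045,0],-1],[[0,0,0],[0,0,0],-1]]'
python3 -m pendant '[[[0,0,10.5],[0,0,0],-1],[[0,0,10.5],[0,0,0],-1],[[0,0,10.5],[0,0,0],-1],[[0,0,10.5],[0,0,0],-1],[[0,0,10.5],[0,0,0],-1],[[0,0,10.5],[0,0,0],-1],[[0,0,10.5],[0,0,0],-1],[[0,0,10.5],[0,0,0],-1]]'
python3 -m pendant '[[[0,0,10.5],[0,0,0],-1],[[0,0,10.5],[0,0,0],-1],[[0,0,10.5],[0,0,0],-1],[[0,0,0],[0,0,0],-1]]'
python3 - <<'E'
from h import *;go(.579,-.1275,.3)
from bench import eyes
for n in ["wrist","top"]:
    im=eyes.get_image(n);np.savez(n+"1.npz",**im);cv2.imwrite(f"pics/{n}1.png",im["color"][:,:,::-1])
    hsv=cv2.cvtColor(im["color"],cv2.COLOR_RGB2HSV)
    m=cv2.inRange(hsv,(45,150,30),(80,255,255));cs,_=cv2.findContours(m,cv2.RETR_EXTERNAL,cv2.CHAIN_APPROX_NONE)
    if cs:
        c=max(cs,key=cv2.contourArea);(u,v),r=cv2.minEnclosingCircle(c);print(n,u,v,r,onz(im,u,v,.166),ray(im,0,0)[0])
E
```

```text
time: 2.72
position: [0.5366, -0.1271, 0.4212]
tool_rot: [-0.463, -3.102, 0.007]
ft_force: [0.6, 0.7, 0.4]
grip_width: 1.0
time: 3.72
position: [0.5367, -0.1205, 0.4227]
tool_rot: [-2.416, -2.003, 0.002]
ft_force: [0.1, -0.5, 0.9]
grip_width: 1.002
time: 4.22
position: [0.5369, -0.1207, 0.4229]
tool_rot: [-2.865, -1.284, 0.003]
ft_force: [-0.2, -0.3, 0.3]
grip_width: 1.003
t 4.22 pos [ 0.5369 -0.1207  0.4229] dtool [0.023  0.0363 0.1228] tooly [ 0.746 -0.666 -0.003] toolz [-0.0025  0.0013 -1.    ] q [-0.68  0.13  0.98  1.29 -0.11  1.78 -0.45] F [-0.2  -0.26  0.3 ] g 1.003
wrist 324.0 151.0 1.414313554763794 [ 0.59509173 -0.13639609  0.166     ] [ 0.58819133 -0.06627123  0.61399519]
```

View pics/wrist1.png

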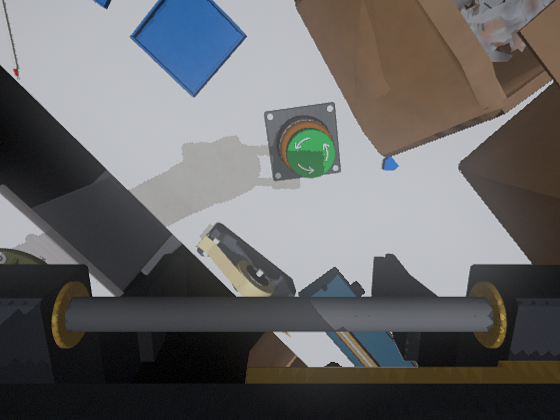

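The wrist picture shows the cap's green top at about (311,152), with its turn arrows and half in shadow, and the foot around (303,142). The tray is at (188,38). I'll fit the cap's outline properly now.

```bash
python3 - <<'E'
from h import *
im=dict(np.load("wrist1.npz")); hsv=cv2.cvtColor(im["color"],cv2.COLOR_RGB2HSV)
print(hsv[152,311],hsv[165,300],hsv[140,320])
m=cv2.inRange(hsv,(50,90,40),(85,255,255));m[:110]=0;m[200:]=0;m[:,:260]=0;m[:,360:]=0
m=cv2.morphologyEx(m,cv2.MORPH_CLOSE,np.ones((7,7)))
cs,_=cv2.findContours(m,cv2.RETR_EXTERNAL,cv2.CHAIN_APPROX_NONE)
c=max(cs,key=cv2.contourArea);print(cv2.boundingRect(c))
P=pts(im,m>0);t=P[P[:,2]>.158];print("depth top",len(t),t.min(0),t.max(0),t.mean(0), np.median(t[:,2]))
Q=np.array([onz(im,*p,0.166)[:2] for p in c[:,0]],np.float32);print(cv2.minEnclosingCircle(Q))
print("centre of bbox", (t.min(0)+t.max(0))/2)
# foot
k=cv2.inRange(hsv,(0,0,30),(180,110,125));k[:95]=0;k[188:]=0;k[:,:258]=0;k[:,:]=k;k[:,348:]=0
k=cv2.morphologyEx(k,cv2.MORPH_OPEN,np.ones((3,3)))
cs,_=cv2.findContours(k,cv2.RETR_EXTERNAL,cv2.CHAIN_APPROX_NONE)
c=max(cs,key=cv2.contourArea);Q=np.array([onz(im,*p,0.010)[:2] for p in c[:,0]],np.float32);print("foot",cv2.minAreaRect(Q))
E
```

```text
[ 68 117 116] [ 67  23 143] [ 69 142 163]
(287, 128, 48, 49)
depth top 1817 [ 0.5538378  -0.15653966  0.15944648] [ 0.61007631 -0.10000043  0.16980415] [ 0.58193889 -0.12747527  0.16688306] 0.16691262541366156
((0.5823987126350403, -0.12772497534751892), 0.028979673981666565)
centre of bbox [ 0.58195705 -0.12827004  0.16462531]
foot ((0.5811405181884766, -0.12804041802883148), (0.10945437103509903, 0.10899489372968674), 56.01686096191406)
```

```bash
python3 -m pendant '[[[0,0,0],[0.025,0.038,0],-1],[[0,0,0],[0,0,0.05],-1],[[0,0,0],[0,0,0.055],-1],[[0,0,0],[0,0,0.05],-1],[[0,0,0],[0,0,0.03],-1],[[0,0,0],[0,0,0],-1],[[0,0,0],[0,0,0],-1]]' 40
python3 -c "
from h import *;go(.5815,-.128,.144)"
```

```text
time: 5.2
position: [0.5831, -0.1289, 0.2407]
tool_rot: [2.868, 1.281, 0.002]
ft_force: [0.5, -0.1, 1.3]
grip_width: 1.004
t 5.2 pos [ 0.5831 -0.1289  0.2407] dtool [-0.0005 -0.0019  0.0967] tooly [ 0.745 -0.667  0.001] toolz [ 1.6e-03 -2.0e-04 -1.0e+00] q [-0.64  0.27  0.99  1.55 -0.23  1.44 -0.37] F [ 0.49 -0.12  1.29] g 1.004
```

```bash
python3 - <<'E'
from h import *
from bench import eyes
im=eyes.get_image("wrist");cv2.imwrite("pics/wrist2.png",im["color"][:,:,::-1])
hsv=cv2.cvtColor(im["color"],cv2.COLOR_RGB2HSV)
m=cv2.inRange(hsv,(50,90,40),(85,255,255));m[300:]=0
P=pts(im,m>0);t=P[(P[:,2]>.158)&(abs(P[:,0]-.58)<.06)&(abs(P[:,1]+.128)<.06)];print(len(t),t.min(0),t.max(0),(t.min(0)+t.max(0))/2,np.median(t[:,2]))
E
```

```text
4165 [ 0.55414591 -0.15636835  0.15814997] [ 0.6103138  -0.09935082  0.16945867] [ 0.58222985 -0.12785959  0.16380432] 0.1668487263642049
```

View pics/wrist2.png

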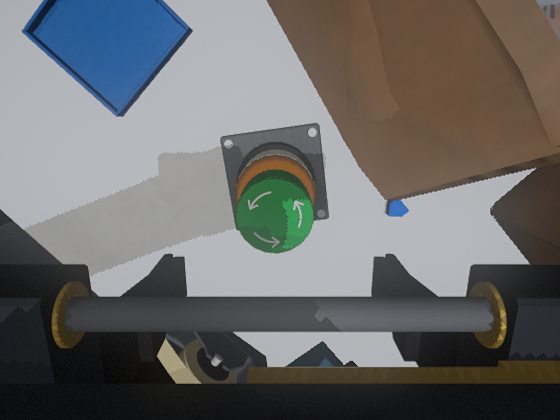

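The cap's top at (276,216) is centred between the fingertips at (172,258) and (387,258), and its position agrees within 1 mm. Descending.

```bash
python3 -m pendant '[[[0,0,0],[0,-0.0015,0.03],-1],[[0,0,0],[0,0,0.03],-1],[[0,0,0],[0,0,0.02],-1],[[0,0,0],[0,0,0.015],-1],[[0,0,0],[0,0,0],-1],[[0,0,0],[0,0,0],-1]]' 40
python3 -c "
from h import *;go(.582,-.128,.144)"
```

```text
time: 6.0
position: [0.5821, -0.1281, 0.1454]
tool_rot: [2.868, 1.279, 0.002]
ft_force: [0.0, 0.0, 0.5]
grip_width: 1.0
t 6.0 pos [ 0.5821 -0.1281  0.1454] dtool [ 0.     -0.0001  0.0014] tooly [ 0.744 -0.668  0.001] toolz [ 1.6e-03 -2.0e-04 -1.0e+00] q [-0.61  0.34  0.96  1.69 -0.29  1.27 -0.32] F [0.04 0.03 0.48] g 1.0
```

```bash
python3 -m pendant '[[[0,0,0],[0,0,0.001],1],[[0,0,0],[0,0,0],1],[[0,0,0],[0,0,0],1],[[0,0,0],[0,0,0],1],[[0,0,0],[0,0,0],1],[[0,0,0],[0,0,0],1],[[0,0,0],[0,0,0],1]]' 40
python3 -c "
from h import *;go(.582,-.128,.144)"
```

```text
time: 6.88
position: [0.5813, -0.1278, 0.1433]
tool_rot: [-2.869, -1.28, -0.0]
ft_force: [0.1, -0.9, -0.1]
grip_width: 0.283
t 6.88 pos [ 0.5813 -0.1278  0.1433] dtool [ 0.0003  0.0006 -0.0007] tooly [ 0.744 -0.668 -0.   ] toolz [ 0.  0. -1.] q [-0.61  0.34  0.96  1.69 -0.29  1.27 -0.32] F [ 0.15 -0.94 -0.1 ] g 0.283
```

```bash
python3 - <<'E'
from h import *
from bench import eyes
for n in ["wrist","scene"]:
    im=eyes.get_image(n);c=im["color"][:,:,::-1]
    if n=="scene": c=cv2.resize(c[100:300,250:450],None,fx=3,fy=3)
    cv2.imwrite(f"pics/{n}3.png",c)
go(.582,-.128,.144)
E
```

```text
t 6.97 pos [ 0.5813 -0.1278  0.1434] dtool [ 0.0003  0.0006 -0.0006] tooly [ 0.744 -0.668  0.   ] toolz [ 0. -0. -1.] q [-0.61  0.34  0.96  1.69 -0.29  1.27 -0.32] F [-0.13 -1.42  0.59] g 0.198
```

View pics/wrist3.png

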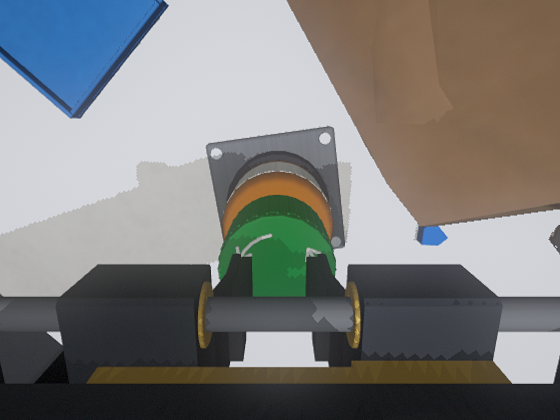

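View pics/scene3.png

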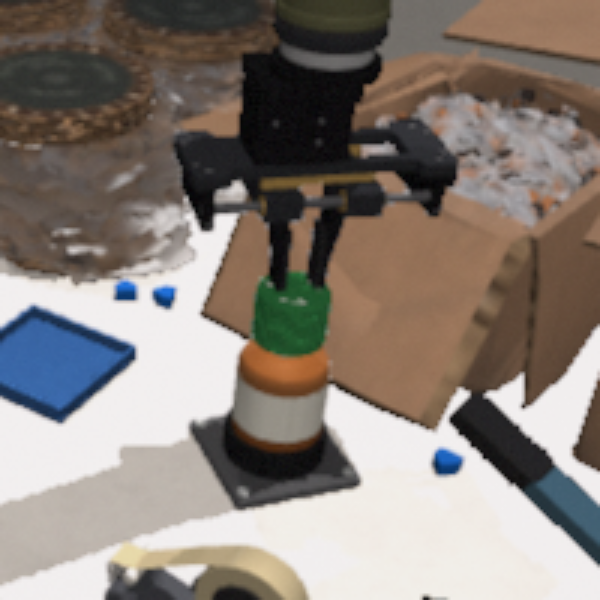

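The fingers went past 58 mm without gripping: both views show them closing at the cap's top rather than around its sides. I'll measure where the fingertips really are.

```bash
python3 - <<'E'
from h import *
from bench import eyes
im=eyes.get_image("scene");g=im["color"].astype(int)
m=(g.max(2)<60);m[:160]=0;m[202:]=0;m[:,:330]=0;m[:,:]=m;m[:,365:]=0
P=pts(im,m)
s=(abs(P[:,0]-.58)<.12)&(abs(P[:,1]+.128)<.1);P=P[s]
for z in np.arange(.13,.26,.01):
    q=P[(P[:,2]>=z)&(P[:,2]<z+.01)]
    if len(q):print(round(z,3),len(q),np.round(q.min(0),3),np.round(q.max(0),3))
im=eyes.get_image("wrist");g=im["color"].astype(int)
np.savez("wrist3.npz",**im);cv2.imwrite("pics/wrist4.png",im["color"][:,:,::-1])
m=(g.max(2)<60);m[:250]=0;m[290:]=0;m[:,:200]=0;m[:,350:]=0
P=pts(im,m)
for z in np.arange(.12,.3,.01):
    q=P[(P[:,2]>=z)&(P[:,2]<z+.01)]
    if len(q):print("w",round(z,3),len(q),np.round(q.min(0),3),np.round(q.max(0),3))
m=cv2.inRange(cv2.cvtColor(im["color"],cv2.COLOR_RGB2HSV),(50,90,40),(85,255,255))>0;P=pts(im,m);P=P[P[:,2]>.1];print("green",np.percentile(P,[1,50,99],axis=0).round(3))
go(.582,-.128,.144)
E
```

```text
0.16 9 [ 0.565 -0.137  0.165] [ 0.596 -0.107  0.17 ]
0.17 37 [ 0.558 -0.148  0.171] [ 0.59  -0.114  0.18 ]
0.18 46 [ 0.56  -0.147  0.18 ] [ 0.592 -0.11   0.19 ]
0.19 45 [ 0.559 -0.147  0.19 ] [ 0.592 -0.111  0.199]
0.2 46 [ 0.558 -0.15   0.2  ] [ 0.59  -0.112  0.21 ]
0.21 55 [ 0.557 -0.151  0.21 ] [ 0.592 -0.109  0.22 ]
0.22 61 [ 0.555 -0.153  0.22 ] [ 0.599 -0.114  0.23 ]
0.23 20 [ 0.557 -0.152  0.23 ] [ 0.598 -0.126  0.24 ]
0.24 37 [ 0.525 -0.166  0.24 ] [ 0.6   -0.087  0.25 ]
0.25 94 [ 0.524 -0.159  0.25 ] [ 0.589 -0.092  0.26 ]
w 0.17 305 [ 0.577 -0.136  0.172] [ 0.601 -0.11   0.18 ]
w 0.18 429 [ 0.576 -0.134  0.18 ] [ 0.601 -0.11   0.19 ]
w 0.19 566 [ 0.577 -0.132  0.19 ] [ 0.602 -0.11   0.2  ]
w 0.2 373 [ 0.577 -0.132  0.2  ] [ 0.602 -0.109  0.209]
w 0.24 251 [ 0.593 -0.112  0.245] [ 0.621 -0.088  0.25 ]
w 0.25 991 [ 0.593 -0.112  0.25 ] [ 0.62  -0.088  0.26 ]
w 0.26 94 [ 0.595 -0.111  0.26 ] [ 0.619 -0.089  0.262]
green [[ 0.567 -0.142  0.128]
 [ 0.592 -0.117  0.167]
 [ 0.61  -0.1    0.169]]
t 7.08 pos [ 0.5814 -0.1278  0.1434] dtool [ 0.0003  0.0006 -0.0006] tooly [ 0.744 -0.668  0.   ] toolz [ 1.e-04  0.e+00 -1.e+00] q [-0.61  0.34  0.96  1.69 -0.29  1.27 -0.32] F [-0.15  0.44 -0.59] g 0.107
```

View pics/wrist4.png

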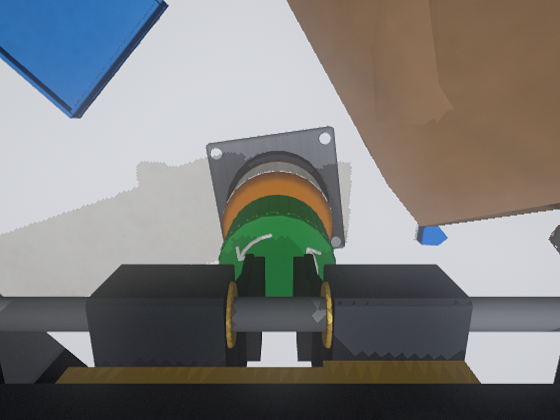

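Both cameras put the fingertips at z ≈ 0.170, just above the cap's top, although the state gives the TCP as 0.143. I'll open and see whether the tip height changes with the opening.

```bash
python3 -m pendant '[[[0,0,0],[0,0,0],-1],[[0,0,0],[0,0,0],-1],[[0,0,0],[0,0,0],-1],[[0,0,0],[0,0,0],-1],[[0,0,0],[0,0,0],-1],[[0,0,0],[0,0,0],-1],[[0,0,0],[0,0,0],-1],[[0,0,0],[0,0,0],-1]]' 40
python3 - <<'E'
from h import *
from bench import eyes
im=eyes.get_image("wrist");cv2.imwrite("pics/wrist5.png",im["color"][:,:,::-1]);g=im["color"].astype(int)
m=(g.max(2)<60);m[:230]=0;m[300:]=0
P=pts(im,m)
for z in np.arange(.12,.25,.01):
    q=P[(P[:,2]>=z)&(P[:,2]<z+.01)]
    if len(q):print("w",round(z,3),len(q),np.round(q.min(0),3),np.round(q.max(0),3))
go(.582,-.128,.144)
E
```

```text
time: 8.07
position: [0.5814, -0.1278, 0.1434]
tool_rot: [-2.869, -1.28, -0.0]
ft_force: [0.3, -0.1, -0.5]
grip_width: 0.929
w 0.17 227 [ 0.546 -0.162  0.171] [ 0.611 -0.088  0.18 ]
w 0.18 389 [ 0.548 -0.16   0.18 ] [ 0.614 -0.088  0.19 ]
w 0.19 474 [ 0.552 -0.156  0.19 ] [ 0.627 -0.087  0.2  ]
w 0.2 549 [ 0.551 -0.156  0.2  ] [ 0.629 -0.086  0.21 ]
w 0.21 230 [ 0.55  -0.156  0.21 ] [ 0.629 -0.085  0.215]
w 0.24 850 [ 0.556 -0.148  0.245] [ 0.659 -0.055  0.25 ]
t 8.12 pos [ 0.5813 -0.1278  0.1434] dtool [ 0.0003  0.0006 -0.0006] tooly [ 0.744 -0.668  0.   ] toolz [ 1.e-04  1.e-04 -1.e+00] q [-0.61  0.34  0.96  1.69 -0.29  1.27 -0.32] F [ 0.34 -0.23  0.66] g 0.952
```

View pics/wrist5.png

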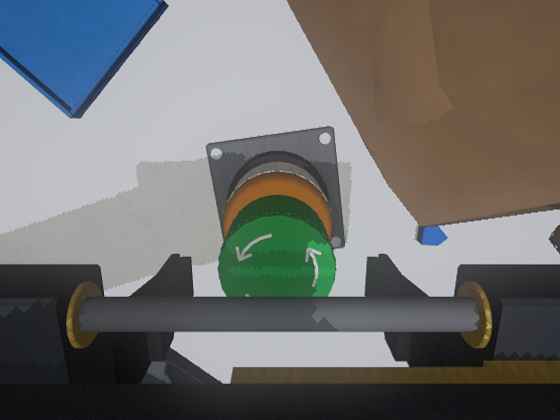

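The tips sit at 0.170 whatever the opening, so the state's z reads about 27 mm too low here. I'll trust the cameras and go 26 mm further down, which puts the tips about 22 mm below the cap's top.

```bash
python3 -m pendant '[[[0,0,0],[0,0,0.007],-1],[[0,0,0],[0,0,0.007],-1],[[0,0,0],[0,0,0.007],-1],[[0,0,0],[0,0,0.005],-1],[[0,0,0],[0,0,0],-1],[[0,0,0],[0,0,0],-1]]' 40
python3 -m pendant '[[[0,0,0],[0,0,0],1],[[0,0,0],[0,0,0],1],[[0,0,0],[0,0,0],1],[[0,0,0],[0,0,0],1],[[0,0,0],[0,0,0],1]]' 40
python3 - <<'E'
from h import *
from bench import eyes
go(.582,-.128,.117)
im=eyes.get_image("wrist");cv2.imwrite("pics/wrist6.png",im["color"][:,:,::-1])
im=eyes.get_image("scene");cv2.imwrite("pics/scene6.png",cv2.resize(im["color"][100:300,250:450,::-1],None,fx=3,fy=3))
go(.582,-.128,.117)
E
```

```text
time: 8.88
position: [0.5815, -0.1279, 0.1175]
tool_rot: [2.869, 1.279, 0.0]
ft_force: [0.1, -0.1, 0.5]
grip_width: 1.002
time: 9.5
position: [0.5812, -0.1275, 0.1174]
tool_rot: [-2.869, -1.279, 0.0]
ft_force: [-1.3, 0.1, 1.4]
grip_width: 0.653
t 9.5 pos [ 0.5812 -0.1275  0.1174] dtool [0.0002 0.001  0.0004] tooly [ 0.744 -0.668 -0.001] toolz [-4.e-04  6.e-04 -1.e+00] q [-0.6   0.36  0.95  1.72 -0.31  1.22 -0.31] F [-1.3   0.1   1.36] g 0.653
t 9.6 pos [ 0.5812 -0.1275  0.1174] dtool [0.0002 0.0009 0.0004] tooly [ 0.744 -0.668 -0.001] toolz [-3.e-04  5.e-04 -1.e+00] q [-0.6   0.36  0.95  1.72 -0.31  1.22 -0.31] F [-1.79  0.93  2.25] g 0.653
```

View pics/scene6.png

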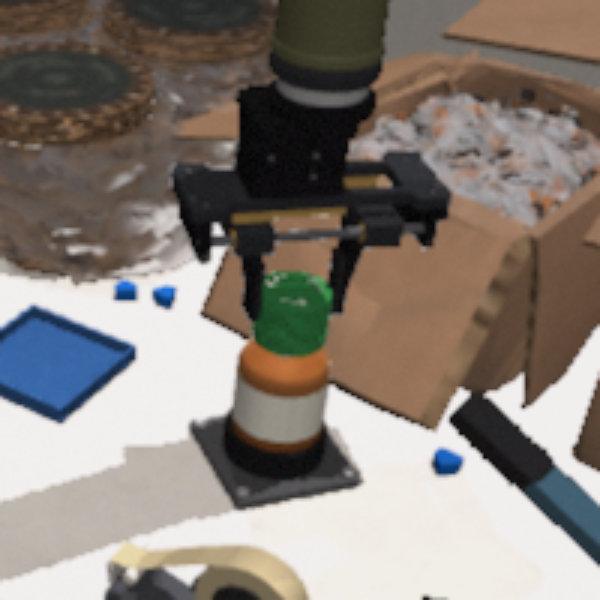

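View pics/wrist6.png

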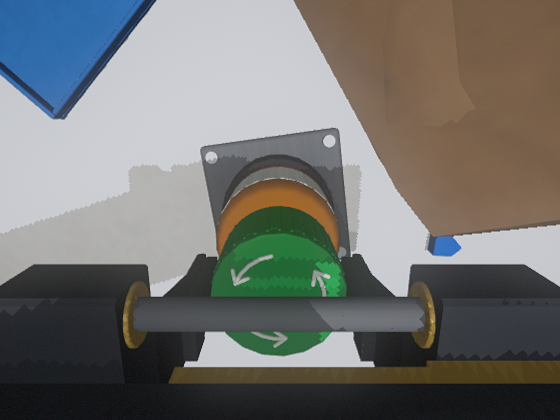

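The fingers hold the shell's sides at an opening of 0.653 (57 mm), with the tips well down its sides. Now I'll press gently in small steps and watch the force.

```bash
python3 -m pendant '[[[0,0,0],[0,0,0.001],1],[[0,0,0],[0,0,0.001],1],[[0,0,0],[0,0,0],1]]' 40; python3 -m pendant '[[[0,0,0],[0,0,0.001],1],[[0,0,0],[0,0,0],1]]'; python3 -m pendant '[[[0,0,0],[0,0,0.001],1],[[0,0,0],[0,0,0],1]]'
```

```text
time: 9.98
position: [0.5812, -0.1276, 0.1157]
tool_rot: [-2.869, -1.279, -0.0]
ft_force: [-3.6, 1.9, 6.2]
grip_width: 0.652
time: 10.22
position: [0.5813, -0.1276, 0.1148]
tool_rot: [-2.869, -1.279, -0.0]
ft_force: [-3.4, 2.0, 5.9]
grip_width: 0.648
time: 10.48
position: [0.5813, -0.1276, 0.1139]
tool_rot: [-2.868, -1.279, -0.0]
ft_force: [-3.4, 2.4, 7.0]
grip_width: 0.656
```

```bash
python3 -m pendant '[[[0,0,0],[0,0,0.001],1],[[0,0,0],[0,0,0],1]]'; python3 -m pendant '[[[0,0,0],[0,0,0.0005],1],[[0,0,0],[0,0,0],1]]'; python3 -m pendant '[[[0,0,-4],[0,0,0],1],[[0,0,-4],[0,0,0],1],[[0,0,0],[0,0,0],1]]'; python3 -c "
from h import *;go(.5815,-.128)"
```

```text
time: 10.72
position: [0.5813, -0.1276, 0.1131]
tool_rot: [-2.868, -1.279, -0.001]
ft_force: [-4.2, 1.3, 8.6]
grip_width: 0.649
time: 10.98
position: [0.5813, -0.1276, 0.1127]
tool_rot: [-2.868, -1.279, -0.001]
ft_force: [-4.0, 3.7, 9.3]
grip_width: 0.651
time: 11.35
position: [0.5812, -0.1275, 0.1127]
tool_rot: [-2.772, -1.477, -0.001]
ft_force: [-3.8, 1.9, 8.7]
grip_width: 0.656
t 11.35 pos [ 0.5812 -0.1275  0.1127] dtool [-0.0003  0.0005 -0.    ] tooly [ 0.83  -0.558 -0.001] toolz [-1.0e-04  1.2e-03 -1.0e+00] q [-0.58  0.36  0.92  1.72 -0.3   1.21 -0.18] F [-3.81  1.9   8.67] g 0.656
```

```bash
python3 -m pendant '[[[0,0,-3],[0,0,0.0005],1],[[0,0,0],[0,0,0.0005],1],[[0,0,0],[0,0,0],1]]'; python3 -m pendant '[[[0,0,-3],[0,0,0.0005],1],[[0,0,0],[0,0,0],1]]'
```

```text
time: 11.72
position: [0.5812, -0.1275, 0.1118]
tool_rot: [-2.732, -1.548, -0.001]
ft_force: [-4.0, 2.5, 9.0]
grip_width: 0.648
time: 11.98
position: [0.5812, -0.1275, 0.1114]
tool_rot: [-2.69, -1.62, -0.001]
ft_force: [-5.0, 2.1, 9.7]
grip_width: 0.652
```

```bash
python3 -m pendant '[[[0,0,-2],[0,0,0.0005],1],[[0,0,0],[0,0,0.0005],1],[[0,0,0],[0,0,0],1]]'; python3 -m pendant '[[[0,0,-2],[0,0,0.0005],1],[[0,0,0],[0,0,0],1]]';  python3 -c "
from h import *;from bench import monitor;go(.5815,-.128);print(monitor.get_state()['torque'])"
```

```text
time: 12.35
position: [0.5812, -0.1275, 0.1105]
tool_rot: [-2.662, -1.666, -0.001]
ft_force: [-5.1, 2.2, 11.9]
grip_width: 0.652
time: 12.6
position: [0.5812, -0.1275, 0.1101]
tool_rot: [-2.632, -1.712, -0.001]
ft_force: [-5.1, 2.0, 11.6]
grip_width: 0.649
t 12.6 pos [ 0.5812 -0.1275  0.1101] dtool [-0.0004  0.0005 -0.    ] tooly [ 0.914 -0.405 -0.001] toolz [-3.0e-04  1.4e-03 -1.0e+00] q [-0.55  0.35  0.88  1.73 -0.29  1.2  -0.01] F [-5.11  1.99 11.61] g 0.649
[0.53924299 1.3956077  0.03474028]
```

Pressed 7.3 mm at about 11.6 N, so the teeth should be engaged. Now I'll turn.

```bash
python3 -m pendant '[[[0,0,-5],[0,0,0],1],[[0,0,-5],[0,0,0],1],[[0,0,-5],[0,0,0],1],[[0,0,-5],[0,0,0],1],[[0,0,0],[0,0,0],1]]';  python3 -c "
from h import *;from bench import monitor;go(.5815,-.128);print(monitor.get_state()['torque'])"
```

```text
time: 13.22
position: [0.5819, -0.1279, 0.1104]
tool_rot: [2.296, 2.144, 0.003]
ft_force: [-2.9, 2.8, 11.2]
grip_width: 0.653
t 13.22 pos [ 0.5819 -0.1279  0.1104] dtool [-0.0002 -0.0004 -0.    ] tooly [ 0.998 -0.068  0.001] toolz [ 1.4e-03  8.0e-04 -1.0e+00] q [-0.5   0.33  0.81  1.72 -0.26  1.2   0.31] F [-2.9   2.81 11.18] g 0.653
[ 0.36558407  0.99972274 -0.03239863]
```

```bash
python3 -m pendant '[[[0,0,-5],[0,0,0.0004],1],[[0,0,-5],[0,0,0],1],[[0,0,-5],[0,0,0],1],[[0,0,-5],[0,0,0],1],[[0,0,0],[0,0,0],1]]';  python3 -c "
from h import *;from bench import monitor;go(.5815,-.128);print(monitor.get_state()['torque'])"; python3 -m pendant '[[[0,0,-5],[0,0,0],1],[[0,0,-5],[0,0,0],1],[[0,0,-5],[0,0,0],1],[[0,0,0],[0,0,0],1]]';  python3 -c "
from h import *;from bench import monitor;go(.5815,-.128);print(monitor.get_state()['torque'])"
```

```text
time: 13.85
position: [0.5816, -0.1275, 0.1101]
tool_rot: [-1.888, -2.511, -0.003]
ft_force: [-4.7, 3.2, 11.2]
grip_width: 0.656
t 13.85 pos [ 0.5816 -0.1275  0.1101] dtool [-0.0004 -0.0003 -0.    ] tooly [0.961 0.277 0.001] toolz [ 9.0e-04  1.4e-03 -1.0e+00] q [-0.45  0.32  0.75  1.72 -0.23  1.19  0.64] F [-4.71  3.16 11.19] g 0.656
[ 0.45054986  1.21987058 -0.03654036]
time: 14.35
position: [0.5816, -0.1275, 0.11]
tool_rot: [1.545, 2.736, 0.003]
ft_force: [-4.4, 2.5, 12.3]
grip_width: 0.654
t 14.35 pos [ 0.5816 -0.1275  0.11  ] dtool [-0.0004 -0.0003 -0.    ] tooly [0.856 0.517 0.001] toolz [ 9.0e-04  1.4e-03 -1.0e+00] q [-0.42  0.31  0.71  1.72 -0.22  1.19  0.89] F [-4.41  2.46 12.3 ] g 0.654
[ 0.45750174  1.17221084 -0.06906899]
```

```bash
python3 - <<'E'
from h import *
from bench import eyes
im=eyes.get_image("wrist");cv2.imwrite("pics/wrist7.png",im["color"][:,:,::-1])
hsv=cv2.cvtColor(im["color"],cv2.COLOR_RGB2HSV)
for r in ((235,290),(335,352)):
  m=cv2.inRange(hsv,(50,90,40),(85,255,255))>0;m[:r[0]]=0;m[r[1]:]=0;m[:,:240]=0;m[:,320:]=0
  P=pts(im,m);print(np.percentile(P,[5,50,95],axis=0).round(4))
go(.582,-.128)
E
```

```text
[[ 0.5608 -0.1278  0.1583]
 [ 0.5753 -0.115   0.1596]
 [ 0.588  -0.1026  0.1606]]
[[ 0.5807 -0.155   0.1586]
 [ 0.596  -0.1482  0.1595]
 [ 0.6062 -0.138   0.1604]]
t 14.4 pos [ 0.5816 -0.1275  0.11  ] dtool [-0.0007  0.0001 -0.    ] tooly [0.857 0.516 0.001] toolz [ 7.0e-04  1.4e-03 -1.0e+00] q [-0.42  0.31  0.71  1.72 -0.22  1.19  0.89] F [-4.47  2.97 10.74] g 0.653
```

View pics/wrist7.png

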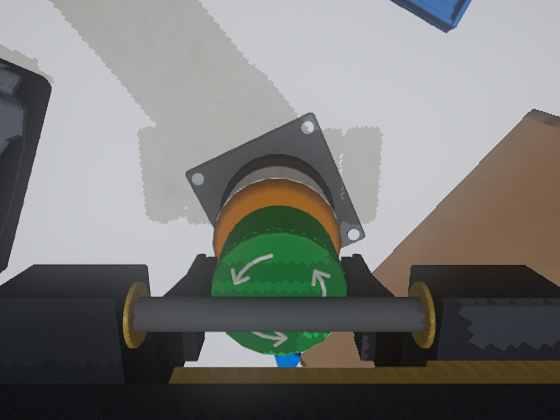

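The arrows kept their place relative to the fingers, so the shell turned without slipping, and its top is about 7 mm lower. I'll turn about 25° more to cover the lost motion.

```bash
python3 -m pendant '[[[0,0,-5],[0,0,0],1],[[0,0,-5],[0,0,0],1],[[0,0,-5],[0,0,0],1],[[0,0,-5],[0,0,0],1],[[0,0,-3],[0,0,0],1],[[0,0,0],[0,0,0],1],[[0,0,0],[0,0,0],1]]';  python3 -c "
from h import *;from bench import monitor;go(.5815,-.128);print(monitor.get_state()['torque'])"
```

```text
time: 15.28
position: [0.5813, -0.1277, 0.11]
tool_rot: [0.969, 2.988, 0.002]
ft_force: [-5.6, 1.9, 11.1]
grip_width: 0.65
t 15.28 pos [ 0.5813 -0.1277  0.11  ] dtool [-0.0003 -0.0002 -0.    ] tooly [0.587 0.81  0.001] toolz [ 4.0e-04  1.1e-03 -1.0e+00] q [-0.37  0.3   0.64  1.72 -0.19  1.19  1.27] F [-5.63  1.89 11.1 ] g 0.65
[ 0.42155269  1.25783961 -0.08166924]
```

```bash
python3 -m pendant '[[[0,0,0],[0,0,-0.001],1],[[0,0,0],[0,0,-0.001],1],[[0,0,0],[0,0,-0.001],1],[[0,0,0],[0,0,-0.001],1],[[0,0,0],[0,0,0],1]]'; python3 -m pendant '[[[0,0,0],[0,0,-0.001],1],[[0,0,0],[0,0,-0.001],1],[[0,0,0],[0,0,-0.001],1],[[0,0,0],[0,0,0],1]]'; python3 -m pendant '[[[0,0,0],[0,0,-0.001],1],[[0,0,0],[0,0,0],1]]'; python3 -m pendant '[[[0,0,0],[0,0,-0.001],1],[[0,0,0],[0,0,0],1]]'; python3 -m pendant '[[[0,0,0],[0,0,-0.001],1],[[0,0,0],[0,0,0],1]]'
```

```text
time: 15.9
position: [0.5813, -0.1277, 0.1134]
tool_rot: [0.969, 2.988, 0.001]
ft_force: [-4.1, 2.5, 8.3]
grip_width: 0.652
time: 16.4
position: [0.5813, -0.1277, 0.1158]
tool_rot: [-0.969, -2.988, -0.001]
ft_force: [-3.9, 1.0, 5.6]
grip_width: 0.653
time: 16.65
position: [0.5813, -0.1277, 0.1163]
tool_rot: [-0.969, -2.988, -0.0]
ft_force: [-2.0, 1.6, 2.6]
grip_width: 0.65
time: 16.9
position: [0.5812, -0.1277, 0.1173]
tool_rot: [-0.969, -2.988, -0.0]
ft_force: [-2.4, 0.8, 1.6]
grip_width: 0.655
time: 17.15
position: [0.5813, -0.1277, 0.1185]
tool_rot: [-0.969, -2.988, -0.0]
ft_force: [-2.0, 1.5, 1.2]
grip_width: 0.654
```

```bash
for i in 1; do python3 -m pendant '[[[0,0,0],[0,0,-0.001],1],[[0,0,0],[0,0,0],1]]'; python3 -m pendant '[[[0,0,0],[0,0,-0.001],1],[[0,0,0],[0,0,0],1]]'; python3 -m pendant '[[[0,0,0],[0,0,-0.001],1],[[0,0,0],[0,0,0],1]]';done
```

```text
time: 17.4
position: [0.5813, -0.1277, 0.1195]
tool_rot: [-0.969, -2.988, -0.0]
ft_force: [-2.9, 1.7, 3.2]
grip_width: 0.654
time: 17.65
position: [0.5813, -0.1278, 0.1204]
tool_rot: [-0.969, -2.988, -0.0]
ft_force: [-2.6, 1.0, 1.1]
grip_width: 0.654
time: 17.9
position: [0.5812, -0.1281, 0.1212]
tool_rot: [-0.969, -2.988, 0.001]
ft_force: [-1.0, 0.3, -1.6]
grip_width: 0.656
```

```bash
python3 -m pendant '[[[0,0,0],[0,0,-0.001],1],[[0,0,0],[0,0,0],1]]'; python3 -m pendant '[[[0,0,0],[0,0,-0.001],1],[[0,0,0],[0,0,0],1]]'; python3 -m pendant '[[[0,0,0],[0,0,-0.002],1],[[0,0,0],[0,0,-0.002],1],[[0,0,0],[0,0,0],1]]'
```

```text
time: 18.15
position: [0.5812, -0.128, 0.1224]
tool_rot: [-0.969, -2.988, 0.0]
ft_force: [-1.1, -0.5, -1.6]
grip_width: 0.654
time: 18.4
position: [0.5812, -0.1279, 0.1235]
tool_rot: [-0.969, -2.988, 0.0]
ft_force: [-1.5, 0.1, -1.7]
grip_width: 0.655
time: 18.77
position: [0.5815, -0.1278, 0.1278]
tool_rot: [0.969, 2.988, 0.0]
ft_force: [-2.8, -0.0, -0.6]
grip_width: 0.654
```

```bash
python3 -m pendant '[[[0,0,0],[0,0,-0.005],1],[[0,0,0],[0,0,-0.008],1],[[0,0,0],[0,0,-0.01],1],[[0,0,0],[0,0,-0.01],1],[[0,0,0],[0,0,-0.01],1],[[0,0,0],[0,0,0],1]]'; python3 - <<'E'
from h import *
from bench import eyes
im=eyes.get_image("scene");cv2.imwrite("pics/scene8.png",cv2.resize(im["color"][100:300,250:450,::-1],None,fx=3,fy=3))
go(.553,.1,.26)
E
```

```text
time: 19.52
position: [0.5821, -0.128, 0.1717]
tool_rot: [0.968, 2.986, 0.001]
ft_force: [0.4, 0.4, -0.9]
grip_width: 0.654
t 19.57 pos [ 0.5816 -0.1279  0.1709] dtool [ 0.1568  0.1678 -0.0891] tooly [0.587 0.81  0.001] toolz [ 1.e-03  1.e-04 -1.e+00] q [-0.38  0.25  0.66  1.65 -0.16  1.3   1.24] F [-0.19 -0.32 -0.42] g 0.651
```

View pics/scene8.png

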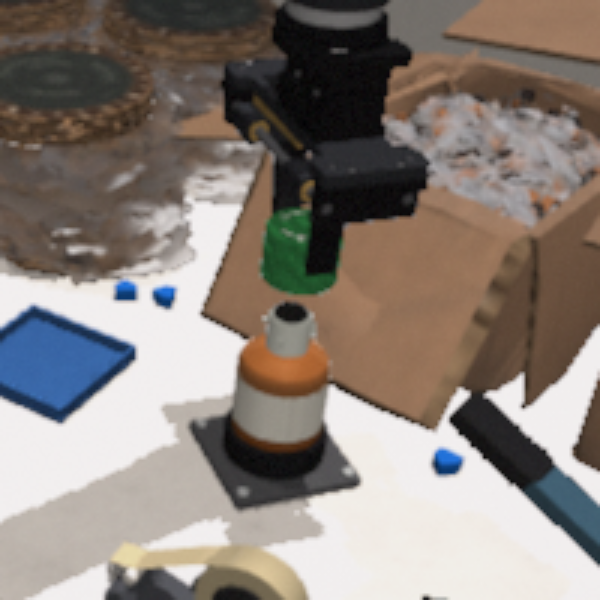

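The cap is off in the gripper and the white neck is bare at (290,325). Next I'll lift, move over the large tray and look again.

```bash
python3 -m pendant '[[[0,0,0],[0,0,-0.03],1],[[0,0,0],[0,0,-0.03],1],[[0,0,0],[0,0,-0.03],1],[[0,0,0],[0.02,0.021,0],1],[[0,0,0],[0.03,0.032,0],1],[[0,0,0],[0.03,0.032,0],1],[[0,0,0],[0.03,0.032,0],1],[[0,0,0],[0.03,0.032,0],1]]'; python3 -m pendant '[[[0,0,0],[0.017,0.019,0],1],[[0,0,0],[0,0,0],1],[[0,0,0],[0,0,0],1]]'; python3 - <<'E'
from h import *
from bench import eyes
go(.553,.1)
for n in ["wrist","scene","top"]:
    im=eyes.get_image(n);cv2.imwrite(f"pics/{n}9.png",im["color"][:,:,::-1]);np.savez(n+"9.npz",**im)
E
```

```text
time: 20.58
position: [0.5548, 0.0764, 0.26]
tool_rot: [-0.969, -2.988, 0.0]
ft_force: [0.3, 0.8, -0.6]
grip_width: 0.656
time: 20.95
position: [0.5529, 0.0987, 0.2602]
tool_rot: [0.971, 2.988, -0.002]
ft_force: [-0.1, -0.2, -0.2]
grip_width: 0.655
t 20.95 pos [0.5529 0.0987 0.2602] dtool [ 0.0007  0.0011 -0.    ] tooly [ 0.588  0.809 -0.001] toolz [-3.0e-04 -1.2e-03 -1.0e+00] q [-0.68  0.11  0.5   1.59 -0.05  1.46  0.76] F [-0.09 -0.18 -0.2 ] g 0.655
```

View pics/wrist9.png

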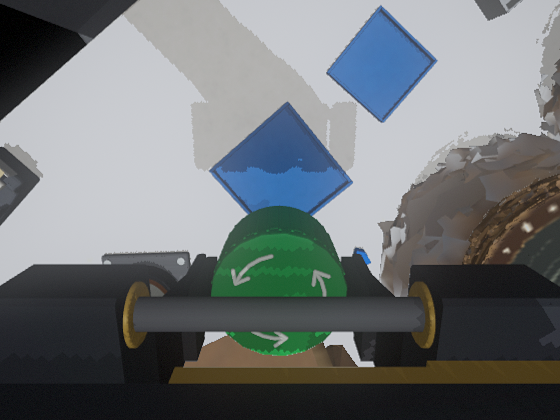

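View pics/scene9.png

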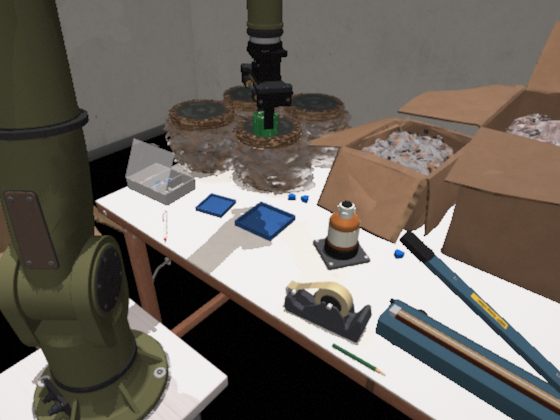

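The cap is held level at (280,290). The large tray is behind it with corners at (210,171), (287,102) and (352,182); the smaller tray is at (381,64). I'll compute the tray centre and the clearance around it.

```bash
python3 - <<'E'
from h import *
im=dict(np.load("wrist9.npz"))
a,b,c=[onz(im,*p,.016)[:2] for p in ((210,171),(352,182),(287,102))]
print("wrist tray centre",(a+b)/2,np.linalg.norm(a-b),np.linalg.norm(a-c),np.linalg.norm(b-c))
im=dict(np.load("top0.npz"))
for z in (0,.004,.016):
    hsv=cv2.cvtColor(im["color"],cv2.COLOR_RGB2HSV);m=cv2.inRange(hsv,(100,100,40),(125,255,255));m[:,:220]=0;m[:,275:]=0;m[:165]=0
    c=max(cv2.findContours(m,cv2.RETR_EXTERNAL,cv2.CHAIN_APPROX_NONE)[0],key=cv2.contourArea)
    print("top",z,cv2.minAreaRect(np.array([onz(im,*p,z)[:2] for p in c[:,0]],np.float32)))
for n in("top0","scene0"):
    im=dict(np.load(n+".npz"));P=pts(im,np.ones((420,560),bool));d=np.hypot(P[:,0]-.553,P[:,1]-.1)
    for h in (.03,.06,.1,.2):
        s=(P[:,2]>h);i=np.argmin(np.where(s,d,9));print(n,h,P[i].round(3),d[i].round(3))
im=dict(np.load("scene9.npz"));hsv=cv2.cvtColor(im["color"],cv2.COLOR_RGB2HSV);m=cv2.inRange(hsv,(45,150,20),(80,255,255))>0;m[160:]=0;P=pts(im,m);print("held cap scene",np.percentile(P,[2,50,98],axis=0).round(3))
E
```

```text
wrist tray centre [0.55647721 0.09936103] 0.1653778651462258 0.11697247717239945 0.11743712563905333
top 0 ((0.5570393204689026, 0.10243061929941177), (0.11839640140533447, 0.1172734946012497), 4.462612628936768)
top 0.004 ((0.5559957027435303, 0.10208182036876678), (0.1179891973733902, 0.11687015742063522), 4.4626145362854)
top 0.016 ((0.5528643131256104, 0.10103534162044525), (0.11676758527755737, 0.11566012352705002), 4.462613582611084)
top0 0.03 [0.643 0.193 0.083] 0.129
top0 0.06 [0.643 0.193 0.083] 0.129
top0 0.1 [0.657 0.177 0.129] 0.129
top0 0.2 [ 0.746 -0.136  0.321] 0.305
scene0 0.03 [0.654 0.174 0.134] 0.126
scene0 0.06 [0.654 0.174 0.134] 0.126
scene0 0.1 [0.654 0.174 0.134] 0.126
scene0 0.2 [ 0.745 -0.141  0.322] 0.308
held cap scene [[0.523 0.067 0.268]
 [0.528 0.086 0.286]
 [0.559 0.114 0.31 ]]
```

A jar stands about 126 mm from the tray centre, in the direction (0.8, 0.6). I'll turn the gripper about 84° so that its long side and camera point away from it, then go down.

```bash
python3 -m pendant '[[[0,0,10.5],[0,0,0],1],[[0,0,10.5],[0,0,0],1],[[0,0,10.5],[0,0,0],1],[[0,0,10.5],[0,0,0],1],[[0,0,10.5],[0,0,0],1],[[0,0,10.5],[0,0,0],1],[[0,0,10.5],[0,0,0],1],[[0,0,10.5],[0,0,0],1]]'; python3 -m pendant '[[[0,0,0],[0,0,0.04],1],[[0,0,0],[0,0,0.05],1],[[0,0,0],[0,0,0.05],1],[[0,0,0],[0,0,0.04],1],[[0,0,0],[0,0,0.03],1],[[0,0,0],[0,0,0],1],[[0,0,0],[0,0,0],1]]'; python3 - <<'E'
from h import *
from bench import eyes
go(.555,.101,0)
for n in ["wrist","scene"]:
    im=eyes.get_image(n);cv2.imwrite(f"pics/{n}10.png",im["color"][:,:,::-1] if n=="wrist" else cv2.resize(im["color"][100:300,170:370,::-1],None,fx=3,fy=3));np.savez(n+"10.npz",**im)
E
```

```text
time: 22.1
position: [0.553, 0.0991, 0.2606]
tool_rot: [2.726, 1.561, 0.0]
ft_force: [0.1, 0.6, -1.9]
grip_width: 0.651
time: 22.98
position: [0.554, 0.0999, 0.0518]
tool_rot: [2.72, 1.571, 0.003]
ft_force: [-0.6, -0.4, -1.0]
grip_width: 0.654
t 22.98 pos [0.554  0.0999 0.0518] dtool [0.0014 0.0002 0.0519] tooly [ 0.866 -0.5    0.002] toolz [ 2.e-03  4.e-04 -1.e+00] q [-0.72  0.28  0.57  1.86 -0.17  1.05 -0.61] F [-0.57 -0.41 -0.97] g 0.654
```

View pics/wrist10.png

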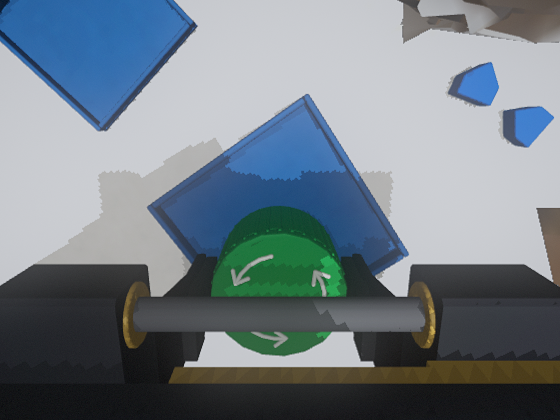

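View pics/scene10.png

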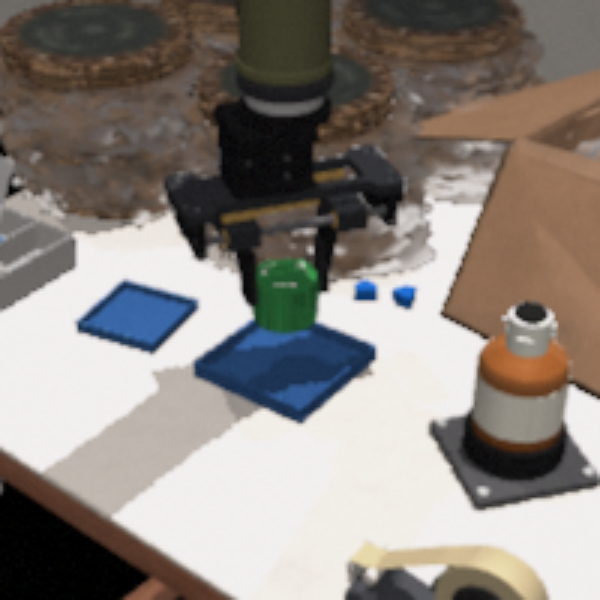

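```bash
python3 - <<'E'
from h import *
im=dict(np.load("wrist10.npz"));hsv=cv2.cvtColor(im["color"],cv2.COLOR_RGB2HSV)
m=cv2.inRange(hsv,(50,90,40),(85,255,255))>0
for r in((240,290),(335,352)):
  k=m.copy();k[:r[0]]=0;k[r[1]:]=0;k[:,:240]=0;k[:,320:]=0;P=pts(im,k);print(np.median(P,0).round(4))
P=pts(im,m);P=P[P[:,2]>.09];print("cap xy",((P.min(0)+P.max(0))/2).round(4))
a,b=[onz(im,*p,.016)[:2] for p in((149,207),(407,254))];print((a+b)/2,np.linalg.norm(a-b))
E
```

```text
[0.5629 0.1107 0.1013]
[0.5443 0.0785 0.1011]
cap xy [0.5552 0.099  0.0968]
[0.55643823 0.09904724] 0.16553197470097963
```

```bash
python3 -m pendant '[[[0,0,0],[0,0,0.015],1],[[0,0,0],[0,0,0.015],1],[[0,0,0],[0,0,0.01],1],[[0,0,0],[0,0,0.005],1],[[0,0,0],[0,0,0.003],1],[[0,0,0],[0,0,0],1],[[0,0,0],[0,0,0],1]]'; python3 -m pendant '[[[0,0,0],[0,0,0.001],1],[[0,0,0],[0,0,0.001],1],[[0,0,0],[0,0,0],1]]';python3 -m pendant '[[[0,0,0],[0,0,0.001],1],[[0,0,0],[0,0,0],1]]'
```

```text
time: 23.95
position: [0.5532, 0.1005, 0.0029]
tool_rot: [2.72, 1.572, 0.001]
ft_force: [0.0, -0.5, -0.5]
grip_width: 0.654
time: 24.32
position: [0.5528, 0.1004, 0.0004]
tool_rot: [-2.72, -1.572, -0.0]
ft_force: [0.2, -0.8, -0.5]
grip_width: 0.657
time: 24.58
position: [0.5527, 0.1004, -0.0006]
tool_rot: [-2.72, -1.572, 0.0]
ft_force: [0.4, 0.2, -0.4]
grip_width: 0.652
```

```bash
python3 -m pendant '[[[0,0,0],[0,0,0.001],1],[[0,0,0],[0,0,0],1]]';python3 -m pendant '[[[0,0,0],[0,0,0.0007],1],[[0,0,0],[0,0,0],1]]';python3 -m pendant '[[[0,0,0],[0,0,0.0007],1],[[0,0,0],[0,0,0],1]]'
```

```text
time: 24.82
position: [0.5528, 0.1004, -0.0016]
tool_rot: [-2.72, -1.572, -0.0]
ft_force: [-0.2, -0.4, -1.4]
grip_width: 0.65
time: 25.08
position: [0.5529, 0.1005, -0.0017]
tool_rot: [-2.719, -1.572, -0.0]
ft_force: [-2.0, 0.1, 5.2]
grip_width: 0.65
time: 25.32
position: [0.5529, 0.1006, -0.0018]
tool_rot: [-2.719, -1.572, -0.001]
ft_force: [-4.3, -1.6, 9.7]
grip_width: 0.652
```

Contact at state z −0.0017, as predicted. I'll ease the pressure off and open.

```bash
python3 -m pendant '[[[0,0,0],[0,0,-0.0011],1],[[0,0,0],[0,0,0],1]]';python3 -m pendant '[[[0,0,0],[0,0,0],0.6],[[0,0,0],[0,0,0],0.6],[[0,0,0],[0,0,0],0.6],[[0,0,0],[0,0,0],0.6]]' 10; python3 -m pendant '[[[0,0,0],[0,0,0],-1],[[0,0,0],[0,0,0],-1],[[0,0,0],[0,0,0],-1],[[0,0,0],[0,0,0],-1],[[0,0,0],[0,0,0],-1]]'; python3 - <<'E'
from h import *
from bench import eyes
go(.555,.101,0)
for n in ["wrist","scene"]:
    im=eyes.get_image(n);cv2.imwrite(f"pics/{n}11.png",im["color"][:,:,::-1] if n=="wrist" else cv2.resize(im["color"][100:300,170:370,::-1],None,fx=3,fy=3))
E
```

```text
time: 25.58
position: [0.553, 0.1004, -0.0017]
tool_rot: [2.72, 1.572, 0.001]
ft_force: [-0.5, -0.5, 2.6]
grip_width: 0.655
time: 26.08
position: [0.5531, 0.1005, -0.0017]
tool_rot: [2.72, 1.572, 0.001]
ft_force: [-0.2, -0.4, 2.7]
grip_width: 0.662
time: 26.7
position: [0.5528, 0.1004, -0.0019]
tool_rot: [-2.72, -1.572, 0.0]
ft_force: [0.8, 0.2, -0.1]
grip_width: 0.993
t 26.7 pos [ 0.5528  0.1004 -0.0019] dtool [ 0.0017  0.0016 -0.0019] tooly [ 0.867 -0.499 -0.   ] toolz [-1.e-04  0.e+00 -1.e+00] q [-0.7   0.35  0.55  1.9  -0.22  0.96 -0.57] F [ 0.75  0.24 -0.14] g 0.993
```

View pics/wrist11.png

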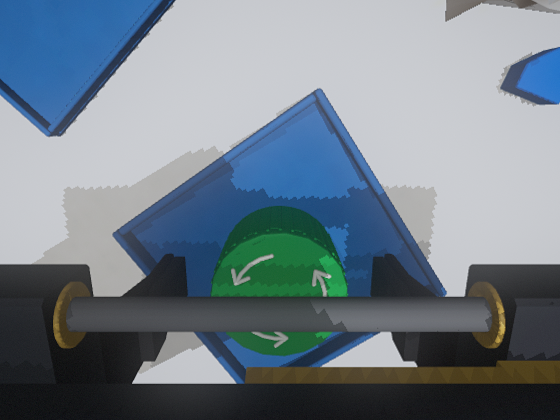

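View pics/scene11.png

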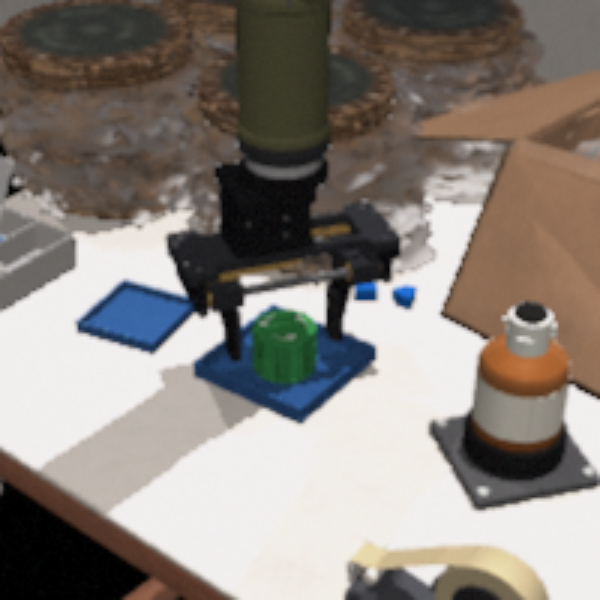

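The cap stands in the tray and the fingers are open and clear of it. Retreating straight up.

```bash
python3 -m pendant '[[[0,0,0],[0,0,-0.02],-1],[[0,0,0],[0,0,-0.04],-1],[[0,0,0],[0,0,-0.05],-1],[[0,0,0],[0,0,-0.05],-1],[[0,0,0],[0,0,-0.05],-1],[[0,0,0],[0,0,-0.03],-1],[[0,0,0],[0,0,0],-1],[[0,0,0],[0,0,0],-1]]'; python3 - <<'E'
from h import *
from bench import eyes
go(.555,.101,0)
im=eyes.get_image("wrist");cv2.imwrite("pics/wrist12.png",im["color"][:,:,::-1])
hsv=cv2.cvtColor(im["color"],cv2.COLOR_RGB2HSV);m=cv2.inRange(hsv,(50,90,40),(85,255,255))>0
P=pts(im,m);P=P[(P[:,2]>.035)&(P[:,2]<.06)]
A=np.c_[P[:,:2],np.ones(len(P))];s=P[:,2]>.043;co=np.linalg.lstsq(A[s],P[s,2],rcond=None)[0]
print("cap",len(P),((np.percentile(P,1,axis=0)+np.percentile(P,99,axis=0))/2).round(4),"topz",np.median(P[:,2]).round(4),"slope",co[:2].round(3))
im=eyes.get_image("scene");cv2.imwrite("pics/scene12.png",im["color"][:,:,::-1])
E
```

```text
time: 27.8
position: [0.5523, 0.1002, 0.2381]
tool_rot: [-2.72, -1.572, 0.0]
ft_force: [0.4, -0.8, -0.4]
grip_width: 0.996
t 27.8 pos [0.5523 0.1002 0.2381] dtool [0.002  0.002  0.2381] tooly [ 0.867 -0.499 -0.   ] toolz [-4.e-04  2.e-04 -1.e+00] q [-0.77  0.12  0.59  1.63 -0.07  1.42 -0.69] F [ 0.35 -0.81 -0.44] g 0.996
cap 2207 [0.5541 0.0999 0.0445] topz 0.0477 slope [-0.001 -0.006]
```

View pics/wrist12.png

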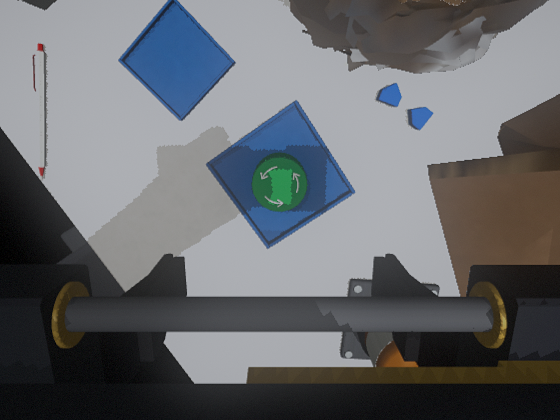

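View pics/scene12.png

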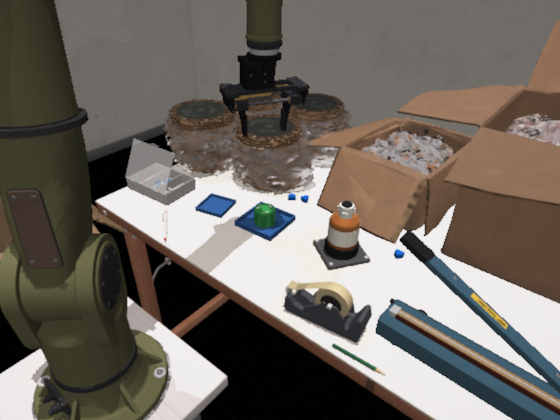

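The wrist view shows the cap at (280,183), central in the large tray. It lies flat (slope under 0.01) with its top at 47.7 mm against 47 expected. The scene view shows the dispenser, pencil and pen where they were, so I'm handing in.

```bash
python3 -c "
from bench import order;print(order.close_job())"
```

```text
the job is handed in; nothing more can be done
None
```

I opened the bottle and set the cap mouth down in the larger blue tray, then let go, raised the arm clear and handed the job in at about 28 s.

**Opening:** I pressed the cap to about 12 N, with 12.3 N the highest reading, and turned it about 96° anticlockwise in all. About 78° of that was at full depth. On the way up the force fell to within about 2 N of zero, and the cap lifted off freely. I did not measure the inner cap's own angle; I judged it free from that clean lift.

**Placing:** The floor contact peaked at 9.7 N, which I eased off before opening the fingers. The last wrist picture put the cap within about 3 mm of the tray's centre and level to within 0.01 rad. Its top was at 47.7 mm, where 47 mm was expected. The scene picture showed the dispenser and pencil apparently where they had been, and the pen was lying clear of the tray; I did not measure any of them.

**What went wrong or disagreed:**
- **First grip missed:** the fingers closed just above the cap without moving anything. The cameras showed the fingertips about 27 mm higher than the state's z reading, so I opened, corrected and gripped again.
- **Early position estimates:** the first camera estimates of the cap and tray differed by up to about 10 mm. I settled them with wrist views before reaching.

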